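Press a spare module home against the sprung plunger of a test nest

ROBOT

A 6-joint arm with a two-finger parallel gripper is mounted at the origin on the work surface; the furniture and walls round the work are solid. World frame = base frame: x ahead of the robot, y to its left, z up, the work surface at z = 0. Lengths are in m, angles in rad, forces in N, time in s.
With the tool pointing down it reaches from about 0.4 to 0.825 m from the base axis. Payload 7 kg.
Tool frame: the origin (TCP) lies at the very end of the fingers, on their centre line; the grasp point (between the pads) lies 19 mm behind it; z points along the fingers, y is the line along which they close (so a half turn about z gives the same grasp; the last joint's range is limited). The gripper opens to 88 mm and grips with 3 to 60 N. Pads are 19 mm wide; open, the fingers measure 130 mm over their backs; the gripper's body (78 mm by 193 mm) begins 47 mm behind the grasp point.
Start: joints at [-1.007, 0.359, 0.012, 0, -1.224, -0.288], TCP at [0.184, -0.649, 0.227] pointing down, gripper open.
Joint ranges: [-3.07, 3.07], [-1.43, 2.12], [-1.02, 1.25], [-3.03, 1.67], [-3.05, -0], [-3.03, 3.03]. Speed limits (rad/s): [2.39, 2.39, 3.01, 3.14, 3.14, 3.14].

INTERFACE

Orientations are given as [roll, pitch, yaw] about the fixed x, y, z axes, in that order (R = Rz(yaw) Ry(pitch) Rx(roll)).
In Python, from station import arm, vision gives the robot as it stands. The module is installed in compiled form; this text tells all that it offers.
- The arm moves only by the tool jog_arm, never from a script. Its argument "steps" is a list that holds one entry, the list of rows, each a list of 7 numbers: the closure in counts, from 0 (fully open) to 255 (shut), then the shift along the tool's x, y, z scaled (see below), then the turn, a rotation vector about the tool's x, y, z scaled (see below). In form: [[[grip, dx, dy, dz, rx, ry, rz], ...]]. A call has 1 to 8 rows; each row is the pose to reach, as a shift and turn from the pose commanded when the call began, along the tool's axes at that moment; what a row does not reach only later rows make up. The controller multiplies each number of a shift by 250 mm and each number of a turn by 45 degrees. A row lasts 1/10 s, in which the tool goes at most 50 mm and 8.59 degrees, less where a joint would pass 70% of its speed; a pose out of reach is approached as far as the arm can. A call with a number of a shift or a turn outside -1 to 1 is refused whole. A call with a gripper value outside its range is refused whole. The fingers move at their own pace and stop on an object; "newtons" is the grip in N (left out, the last holds). Time passes only in rows, so rows that repeat a pose let the fingers close. It gives the time, the measured TCP pose, the force, the opening and the grip force at its end, in the units of the state.
- arm.get_state(): the state, without advancing time (a new reading comes with each control period).
- vision.grab_frame(name): name is "scene" or "top"; returns a dict with "color" (400x640x3 uint8, red, green, blue), "vfov" (degrees; the focal length in pixels is half the picture's height over the tangent of half this angle, whatever the lens; pixels are square), "cx", "cy" (the principal point, pixels), "k1" (the pictures are not rectified: a ray, as slopes to the right and down, at radius r is drawn at 1 + k1 r^2 times it, then the intrinsics apply), "extrinsics" (4x4, takes a point from world to camera coordinates). Camera axes: x right, y down, z forward; pixel columns grow to the right and rows downward; lengths in m; the calibration is good to about 2 mm. A picture is of the moment at which its call begins. There is no depth.
- arm.job_done(): hands the job in; it is judged then, once.
The state is a dict: "t": time; "q": joint angles; "qd": joint speeds; "joint_efforts": joint torques, N m; "eef_pos": TCP position; "ee_rot": TCP orientation; "force": force on the tool from outside, world axes, zero at the start; "moment": the same for the moment, N m; "width": finger opening in m; "gripper_force": force on a finger pad.
Only numpy, scipy, OpenCV 4.12 (cv2) and the standard library are available. Lean on these libraries where they do the work, as an engineer would, in place of code of your own. Each camera call takes 0.05 s, during which the arm holds its last target. There are 200 camera calls.

TASK

Set the black spare module flat on the bed of the test nest, between the two white guide rails and still clear of the sprung plunger; then slide it along the rails against the plunger, without ramming it, until its end is fully home and square on the brass stop pads. Finish while holding it pressed there with a light, steady push: the program ends with the module still held against the stops, not let go. Leave the vials and the brass weights where they stand.

Things in the scene. Friction and masses are not known exactly. Their poses are not given: they have to be found in the camera images.
- module_center (a point): Centre (half-way up) of the loose spare module: a black box-shaped relay module with a white label and small white marks on top, 90 mm long (its x axis) x 52 mm wide (y) x 48 mm high (z), about 0.16 kg, standing upright on the worktop. Grip it across its 52 mm width; either end may go first into the nest.
- nest: Test nest fixed to the worktop: grey bed plate 250 x 100 mm, 10 mm thick, with two low white guide rails and at its +x end a blue stop block with sprung plunger. Origin: centre of the plate's underside; +x is the push direction along the rails, z up. Bed top at z = 10 mm. The module is clear of the resting plunger while its centre is below x = +36 mm, and fully home at x = +50 mm.
- bay (a point): Middle of the loading bay, on the bed's top face, at nest x = -20, y = 0, z = 10 mm; axes as the nest. The rails reach 80 mm either way along x from here, 60 mm apart inside (inner faces at y = +-30 mm, outer +-42 mm), tops 10 mm above the bed; the bay is open above and at the -x end.
- nest_stop: Blue stop block of the nest, 14 x 90 mm, top 50 mm above the worktop, with two round brass stop pads, 14 mm across, standing out 3 mm toward -x at y = +-19 mm, 31 mm above the worktop; their faces are at x = +95 mm. The dark hexagonal plunger housing behind it reaches to x = +139 mm. Origin and axes as the nest.
- stop_face (a point): Point midway between the two brass stop pads, in the plane of their faces, 34 mm above the worktop; axes as the nest. The centre of the module's leading end face comes here when fully home.
- plunger (a joint): Travel in m of the sprung steel plunger (11 mm across, round nose, between the pads, 34 mm above the worktop): 0 at rest, grows as it is pushed toward the nest's +x. At rest it stands 14 mm proud of the pads, so it reads about 0.014 with the module on the pads. Spring: 2 N at first, 6 N at the pads; it pushes the module back if let go.
- vial_0: Bystander: glass sample vial, blue cap, amber contents, about 28 mm across, 64 mm high; origin at the centre of its underside.
- vial_1: Bystander: glass sample vial, blue cap, blue contents, about 28 mm across, 64 mm high; origin at the centre of its underside.
- vial_2: Bystander: glass sample vial, white cap, amber contents, about 28 mm across, 64 mm high; origin at the centre of its underside.
- vial_3: Bystander: glass sample vial, red cap, blue contents, about 28 mm across, 64 mm high; origin at the centre of its underside.
- weight_0: Bystander: brass weight with a knob, 39 mm across, 58 mm high; origin at the centre of its underside.
- weight_1: Bystander: brass weight with a knob, 31 mm across, 46 mm high; origin at the centre of its underside.
- weight_2: Bystander: brass weight with a knob, 24 mm across, 36 mm high; origin at the centre of its underside.
There are look-alikes about, which are no part of the job. Of the things that look like the part that bears module_center, the smallest one is meant.

How it is judged:
By the outcome, as a careful person would: the job done as asked, in the order asked, and still so for the second after the job is handed in, while the arm keeps its last pose, push and grip.
It also fails if it takes over 51 s, if anything falls off the work surface, if the arm or the gripper's body presses on something with over 40 N, if the wrist force passes 120 N, or if a joint passes its speed limit or range.

## Working session

There is one attempt and no reset: what is moved stays moved. The work goes in short steps, Python scripts to look and compute and a tool call to move; the robot and the scene stay as the last step left them, time stands still between calls to the robot, and variables do not carry over. Pictures are saved under pics/ and viewed, at most 10 in all, crops included, and the job is handed in when it is done.

Besides the shell and the picture viewer there is one more tool, called after ">>>" as a command line: name --argument value ..., lists and objects as JSON in quotes. jog_arm: Moves the arm, as the interface text tells. Its arguments: {"type":"object","properties":{"steps":{"type":"array","items":{"type":"array","items":{"type":"array","items":{"type":"number"}}}},"newtons":{"type":"number"}},"required":["steps"]}

```bash
mkdir -p pics; cat > h.py <<'E'
import numpy as np, cv2
from station import arm, vision
def grab(n,save=None):
    f=vision.grab_frame(n)
    if save: cv2.imwrite(save,cv2.cvtColor(f['color'],cv2.COLOR_RGB2BGR))
    return f
def fl(f): return 200/np.tan(np.radians(f['vfov'])/2)
def proj(f,P):
    P=np.atleast_2d(P);E=np.array(f['extrinsics']);c=P@E[:3,:3].T+E[:3,3]
    s=c[:,:2]/c[:,2:];r2=(s**2).sum(1,keepdims=True);s=s*(1+f['k1']*r2)
    return s*fl(f)+[f['cx'],f['cy']]
def unproj(f,uv,z):
    d=(np.atleast_2d(uv)-[f['cx'],f['cy']])/fl(f);s=d.copy()
    for _ in range(30): s=d/(1+f['k1']*(s**2).sum(1,keepdims=True))
    E=np.array(f['extrinsics']);R=E[:3,:3];C=-R.T@E[:3,3]
    w=np.c_[s,np.ones(len(s))]@R
    return C+w*((z-C[2])/w[:,2:])
E
python3 - <<'E'
from h import *
for n in('scene','top'):
    f=grab(n,f'pics/{n}0.png');E=np.array(f['extrinsics']);print(n,f['vfov'],f['cx'],f['cy'],f['k1'],-E[:3,:3].T@E[:3,3])
s=arm.get_state();print(s['eef_pos'],s['ee_rot'],s['t'],s['width'])
E
```

```text
scene 52.67338562748929 316.49356799867394 199.19302774872185 -0.04291416980562245 [-0.02827502  0.42641098  0.70266292]
top 49.48297744421642 317.4601136855208 198.0416221732196 -0.09425719069419884 [0.34886162 0.10509466 1.08067738]
[ 0.18366891 -0.64907318  0.22572048] [ 3.14010000e+00 -1.36291916e-04 -2.86589819e+00] 0.1 0.08767455758786093
```

View pics/scene0.png

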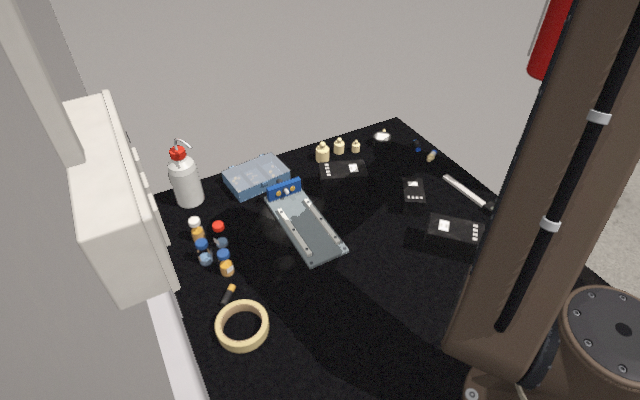

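View pics/top0.png

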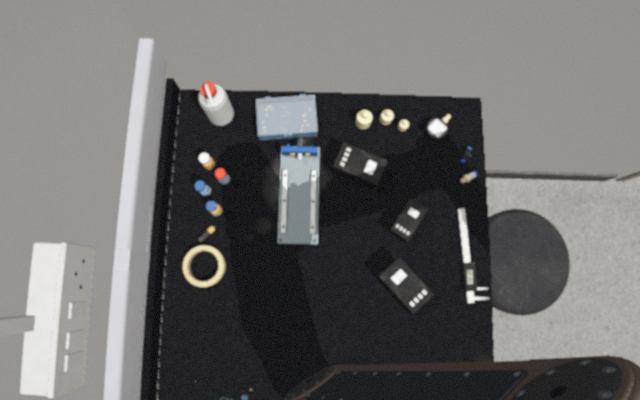

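Top view candidates for the module: A at (360,163), B at (409,221), C at (405,285). They are all black with a white label, and B looks smallest. The nest runs from about (298,244) up to the stop at (300,152), so its +x points up in the image.

```bash
python3 - <<'E'
from h import *
f=grab('top');im=cv2.cvtColor(f['color'],cv2.COLOR_RGB2BGR)
a=cv2.resize(im[140:260,260:440],None,fx=4.4,fy=4.4,interpolation=cv2.INTER_CUBIC)
a=cv2.convertScaleAbs(a,alpha=2.0,beta=15)
cv2.imwrite('pics/crop.png',a)
print(unproj(f,[(278,244),(319,244)],.01)); print(unproj(f,[(409,221),(360,163),(405,285)],.048))
print(f['extrinsics'])
E
```

```text
[[0.43758968 0.1801891  0.01      ]
 [0.43987025 0.07923801 0.01      ]]
[[ 0.496561   -0.13674942  0.048     ]
 [ 0.63851181 -0.01734857  0.048     ]
 [ 0.3437115  -0.12485981  0.048     ]]
[[ 0.01982272 -0.99955527  0.0222782   0.07405699]
 [-0.98174861 -0.02367544 -0.18870383  0.54891054]
 [ 0.18914736 -0.01813096 -0.98178131  0.99690807]
 [ 0.          0.          0.          1.        ]]
```

View pics/crop.png

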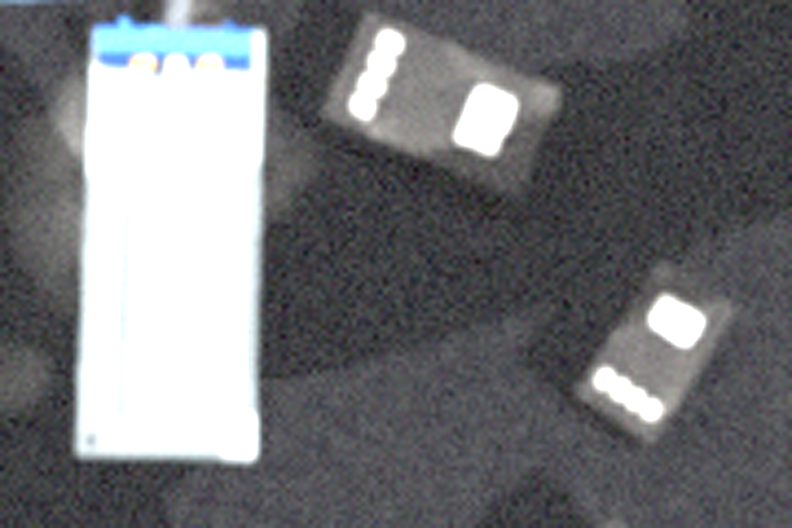

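B at (409,221) in the crop is the smallest: its body corners are roughly (655,265), (735,305), (655,440) and (578,390). The nest plate is at the left, with brass pads at (145,62) and (208,62).

```bash
cat > fit.py <<'E'
from h import *
from scipy.optimize import minimize
def T(p,L):  # local->world, p=x,y,yaw
    c,s=np.cos(p[2]),np.sin(p[2]);L=np.asarray(L,float)
    return np.c_[p[0]+c*L[:,0]-s*L[:,1],p[1]+s*L[:,0]+c*L[:,1],L[:,2]]
def box(x0,x1,y0,y1,z0,z1): return [(x,y,z) for x in(x0,x1) for y in(y0,y1) for z in(z0,z1)]
def sil(f,P,S=8):
    m=np.zeros((400*S//2,640*S//2),np.uint8);S//=2
    h=cv2.convexHull((((proj(f,P)+.5)*S-.5)*16).round().astype(np.int32))
    cv2.fillConvexPoly(m,h,255,shift=4);return cv2.resize(m,(640,400),interpolation=cv2.INTER_AREA)/255.
def fit(fs,ms,boxes,p0,fixyaw=None):
    def cost(p):
        c=0
        for f,m in zip(fs,ms):
            r=np.max([sil(f,T(p,b)) for b in boxes],0)
            roi=sil(f,T(p0,[q for b in boxes for q in b]),8)
            roi=cv2.dilate(roi,np.ones((17,17)))>0
            c+=((r-m)[roi]**2).sum()
        return c
    s=np.array(p0)+np.array([[0,0,0],[.006,0,0],[0,.006,0],[0,0,.04]])
    return minimize(cost,p0,method='Nelder-Mead',options=dict(initial_simplex=s,xatol=1e-5,fatol=.01))
NEST=[box(-.125,.125,-.05,.05,0,.01),box(.098,.112,-.045,.045,.01,.05)]
E
cat > go.py <<'E'
from fit import *
t=grab('top');s=grab('scene')
def bright(f,a,b):
    g=cv2.cvtColor(f['color'],cv2.COLOR_RGB2HSV)[...,2].astype(float);return np.clip((g-a)/(b-a),0,1)
for fs in([t],[s],[t,s]):
    r=fit(fs,[bright(f,30,100) for f in fs],NEST,[.560,.128,.0]); print('nest',r.x,r.fun)
n=r.x
c=np.array([(655,265),(735,305),(655,440),(578,390)]);c=(c+.5)/4.4-.5+[260,140]
W=unproj(t,c,.048);print(W,np.linalg.norm(np.diff(W[[0,1,2,3,0]],axis=0),axis=1))
d=(W[0]+W[1]-W[2]-W[3])/2
m=np.r_[W.mean(0)[:2],np.arctan2(d[1],d[0])];print('mod0',m)
M=[box(-.045,.045,-.026,.026,0,.048)]
g=cv2.GaussianBlur(cv2.cvtColor(t['color'],cv2.COLOR_RGB2HSV)[...,2].astype(float),(3,3),0)
q=proj(t,[[m[0],m[1],.024]])[0].astype(int);pat=g[q[1]-22:q[1]+23,q[0]-22:q[0]+23];print(np.percentile(pat,[5,25,50,75,95]))
ims=[]
for f,z in((t,(240,130,440,260)),(s,(250,130,450,260))):
    im=cv2.convertScaleAbs(cv2.cvtColor(f['color'],cv2.COLOR_RGB2BGR),alpha=1.8,beta=15)[z[1]:z[3],z[0]:z[2]]
    im=cv2.resize(im,None,fx=4,fy=4,interpolation=cv2.INTER_CUBIC)
    if f is s: im=cv2.convertScaleAbs(im,alpha=1)
    for P,bs,col in((n,NEST,(0,0,255)),(m,M,(0,255,0))):
        for b in bs:
            u=((proj(f,T(P,b))+.5-[z[0],z[1]])*4-.5).round().astype(int)
            for i in range(8):
                for k in(1,2,4):
                    if not i&k: cv2.line(im,tuple(map(int,u[i])),tuple(map(int,u[i|k])),col,1)
    ims.append(im)
cv2.imwrite('pics/ov_t.png',ims[0]);cv2.imwrite('pics/ov_s.png',ims[1])
E
python3 go.py
```

```text
nest [0.56659112 0.13322508 0.00234185] 218.21865012671736
nest [ 0.56618914  0.133689   -0.00389218] 405.97006080863724
nest [ 0.56646607  0.13345793 -0.00100558] 625.478764211567
[[ 0.54870146 -0.13645601  0.048     ]
 [ 0.52718128 -0.18101846  0.048     ]
 [ 0.45138523 -0.13469424  0.048     ]
 [ 0.47801675 -0.09248899  0.048     ]] [0.04948667 0.08883115 0.04990512 0.08324317]
mod0 [ 0.50132118 -0.13616443 -0.55239358]
[ 24.8125  29.375   36.8125  60.375  166.8625]
```

View pics/ov_t.png

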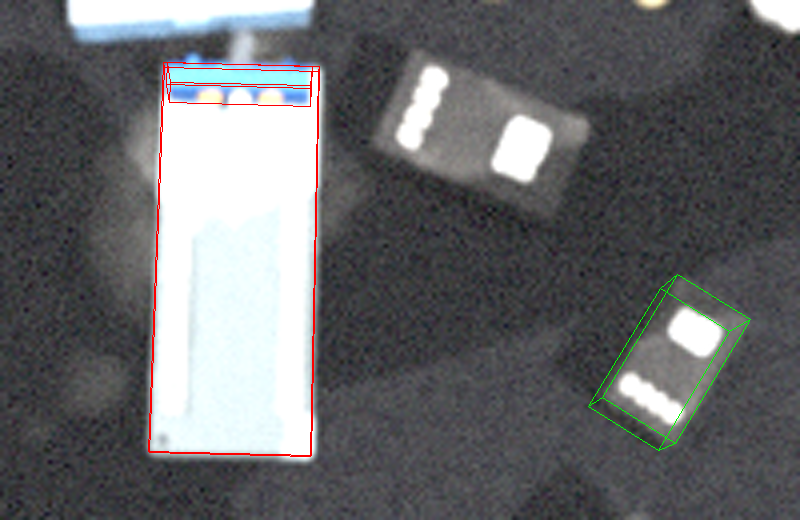

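View pics/ov_s.png

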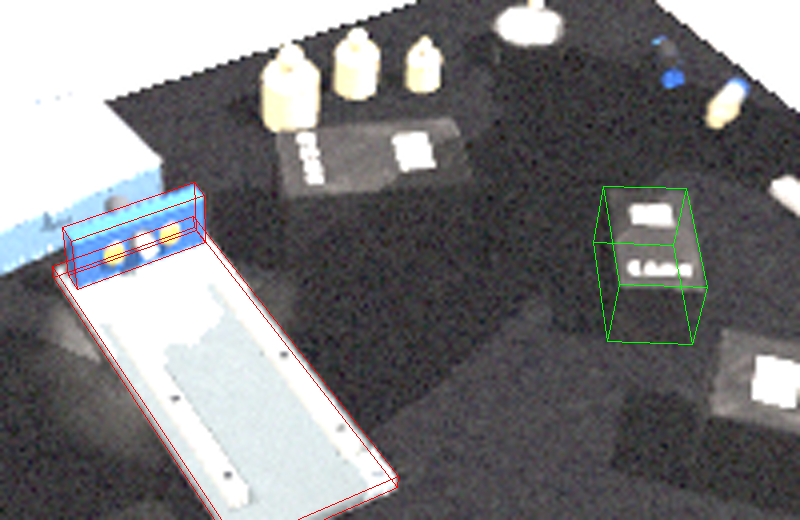

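The overlay agrees in both views. The nest is at (0.566, 0.133) with yaw about 0. The module is at (0.501, -0.136) with yaw -0.552. Next I move above the module.

>>> jog_arm --steps '[[[0,-0.15,0.13,0,0.0,0,0.1],[0,-0.3,0.27,0,0,0,0.2],[0,-0.45,0.41,0,0,0,0.3],[0,-0.6,0.55,0,0,0,0.4],[0,-0.75,0.69,0,0,0,0.5],[0,-0.89,0.814,0,0,0,0.527],[0,-0.89,0.814,0,0,0,0.527]]]' --newtons 20

```text
t: 0.95
eef_pos: [0.3449, -0.3893, 0.2271]
ee_rot: [3.141, 0.002, 3.008]
force: [-0.6, -0.3, 0.2]
width: 0.0877
gripper_force: 0.0
```

```bash
cat > mv.py <<'E'
import sys
from h import *
from scipy.spatial.transform import Rotation as Ro
a=list(map(float,sys.argv[1:5]));s=arm.get_state()
R=Ro.from_euler('xyz',s['ee_rot']);G=Ro.from_euler('xyz',[np.pi,0,a[3]])
print('shift',(R.inv().apply(np.array(a[:3])-s['eef_pos'])/.25).round(3),'turn',((R.inv()*G).as_rotvec(degrees=True)/45).round(3))
print(np.round(s['eef_pos'],4),np.round(s['ee_rot'],4),np.round(s['force'],2),s['width'],s['gripper_force'],s['t'],np.round(s['q'],2))
E
python3 mv.py .501 -.136 .12 2.589
```

```text
shift [-0.483  1.087  0.429] turn [0.001 0.002 0.533]
[ 0.3449 -0.3893  0.2271] [3.1414e+00 1.6000e-03 3.0076e+00] [-0.64 -0.3   0.24] 0.08767975089677148 0.0 0.95 [-0.47  0.1  -0.33 -0.   -1.14 -1.24]
```

>>> jog_arm --steps '[[[0,-0.09,0.18,0.0,0,0,0.1],[0,-0.18,0.36,0.0,0,0,0.2],[0,-0.26,0.54,0.05,0,0,0.3],[0,-0.34,0.72,0.1,0,0,0.4],[0,-0.42,0.88,0.15,0,0,0.5],[0,-0.48,0.99,0.2,0,0,0.533],[0,-0.48,0.99,0.25,0,0,0.533],[0,-0.48,0.99,0.25,0,0,0.533]]]'

```text
t: 1.75
eef_pos: [0.4944, -0.1639, 0.1622]
ee_rot: [-3.14, -0.003, 2.586]
force: [0.4, 0.3, 0.1]
width: 0.0875
gripper_force: 0.0
```

```bash
python3 mv.py .501 -.136 .12 2.589
```

```text
shift [0.036 0.109 0.169] turn [-0.002 -0.004 -0.003]
[ 0.4944 -0.1639  0.1622] [-3.14   -0.0032  2.5864] [0.36 0.33 0.13] 0.08750120750520969 0.0 1.75 [ 0.06  0.16 -0.41 -0.   -1.   -2.18]
```

>>> jog_arm --steps '[[[0,0.036,0.109,0.1,0,0,0],[0,0.036,0.109,0.2,0,0,0],[0,0.036,0.109,0.32,0,0,0],[0,0.036,0.109,0.36,0,0,0],[0,0.036,0.109,0.36,0,0,0]]]'

```text
t: 2.25
eef_pos: [0.5011, -0.1375, 0.0734]
ee_rot: [-3.14, -0.002, 2.584]
force: [0.4, 0.8, -0.0]
width: 0.0879
gripper_force: 0.0
```

```bash
python3 mv.py .501 -.136 .016 2.589; python3 - <<'E'
from h import *
f=grab('scene');im=cv2.convertScaleAbs(cv2.cvtColor(f['color'],cv2.COLOR_RGB2BGR)[110:250,340:500],alpha=1.8,beta=15)
cv2.imwrite('pics/pre.png',cv2.resize(im,None,fx=4,fy=4,interpolation=cv2.INTER_CUBIC))
E
```

```text
shift [0.003 0.005 0.23 ] turn [-0.002 -0.003 -0.007]
[ 0.5011 -0.1375  0.0734] [-3.1399e+00 -2.0000e-03  2.5839e+00] [ 0.39  0.84 -0.03] 0.08790808561981302 0.0 2.25 [ 0.11  0.26 -0.52  0.   -0.79 -2.24]
```

View pics/pre.png

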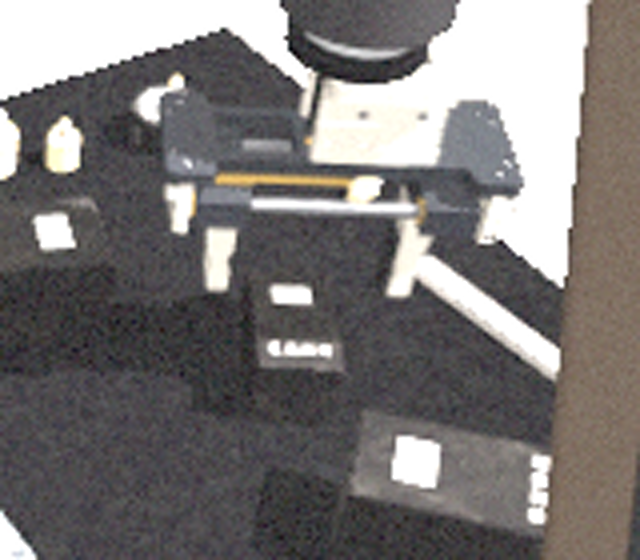

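The open fingers straddle the module: tips at about (217,285) and (400,290), module marks at (300,350). Next I lower and grip.

>>> jog_arm --steps '[[[0,0.003,0.005,0.06,0,0,0],[0,0.003,0.005,0.12,0,0,0],[0,0.003,0.005,0.18,0,0,0],[0,0.003,0.005,0.22,0,0,0],[0,0.003,0.005,0.23,0,0,0],[0,0.003,0.005,0.23,0,0,0]]]'

```text
t: 2.9
eef_pos: [0.5026, -0.1353, 0.0171]
ee_rot: [3.141, 0.001, 2.585]
force: [0.7, 0.1, 0.4]
width: 0.0874
gripper_force: 0.0
```

>>> jog_arm --steps '[[[120,0,0,0,0,0,0],[180,0,0,0,0,0,0],[220,0,0,0,0,0,0],[220,0,0,0,0,0,0],[220,0,0,0,0,0,0],[220,0,0,0,0,0,0]]]' --newtons 20

```text
t: 3.5
eef_pos: [0.5021, -0.1352, 0.0167]
ee_rot: [-3.141, 0.0, 2.585]
force: [-1.5, -0.1, 2.3]
width: 0.0525
gripper_force: 19.9
```

>>> jog_arm --steps '[[[220,0,0,-0.05,0,0,0],[220,0,0,-0.12,0,0,0],[220,0,0,-0.2,0,0,0],[220,0,0,-0.27,0,0,0],[220,0,0,-0.3,0,0,0],[220,0,0,-0.3,0,0,0]]]'

```text
t: 4.1
eef_pos: [0.5027, -0.135, 0.0923]
ee_rot: [3.14, 0.001, 2.585]
force: [0.1, -0.1, -2.0]
width: 0.0526
gripper_force: 19.9
```

```bash
python3 mv.py .546 .133 .09 3.14159
```

```text
shift [0.419 1.002 0.01 ] turn [ 0.001  0.002 -0.709]
[ 0.5027 -0.135   0.0923] [3.1404e+00 1.4000e-03 2.5848e+00] [ 0.1  -0.07 -2.  ] 0.052608178535303876 19.913763105869293 4.1 [ 0.11  0.24 -0.5  -0.   -0.83 -2.24]
```

>>> jog_arm --steps '[[[220,0.06,0.14,0,0,0,-0.09],[220,0.12,0.29,0,0,0,-0.2],[220,0.18,0.44,0,0,0,-0.32],[220,0.24,0.59,0,0,0,-0.43],[220,0.3,0.74,0,0,0,-0.54],[220,0.36,0.87,0,0,0,-0.65],[220,0.4,0.96,0,0,0,-0.709],[220,0.419,1.0,0,0,0,-0.709]]]'

```text
t: 4.9
eef_pos: [0.545, 0.1344, 0.0901]
ee_rot: [-3.141, -0.001, -3.139]
force: [-0.3, -0.2, -1.4]
width: 0.0526
gripper_force: 19.9
```

>>> jog_arm --steps '[[[220,0,0,0,0,0,0],[220,0,0,0,0,0,0]]]'

```text
t: 5.1
eef_pos: [0.5446, 0.1318, 0.0906]
ee_rot: [-3.141, -0.002, 3.141]
force: [-0.5, 0.5, -0.9]
width: 0.0529
gripper_force: 19.9
```

```bash
python3 mv.py .546 .133 .055 3.14159;  python3 - <<'E'
from fit import *
n=[.5665,.1334,-.001]
ims=[]
for nm,z in(('top',(250,140,350,260)),('scene',(240,120,360,270))):
    f=grab(nm);im=cv2.convertScaleAbs(cv2.cvtColor(f['color'],cv2.COLOR_RGB2BGR)[z[1]:z[3],z[0]:z[2]],alpha=1.3,beta=15)
    k=590/im.shape[0]*.9
    ims.append(cv2.resize(im,(390,590),interpolation=cv2.INTER_CUBIC) if 0 else cv2.copyMakeBorder(cv2.resize(im,None,fx=3.3,fy=3.3,interpolation=cv2.INTER_CUBIC),0,500-int(im.shape[0]*3.3),0,0,0))
cv2.imwrite('pics/pre2.png',np.hstack(ims))
E
```

```text
shift [-0.006  0.005  0.143] turn [-0.001 -0.002 -0.001]
[0.5446 0.1318 0.0906] [-3.1408e+00 -1.6000e-03  3.1409e+00] [-0.46  0.51 -0.89] 0.052857580224194116 19.913561046123505 5.1 [ 0.59  0.3  -0.42 -0.   -0.86 -2.16]
```

View pics/pre2.png

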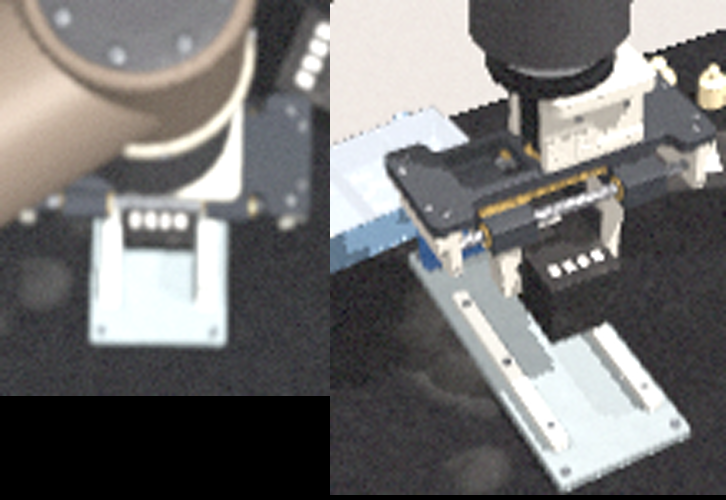

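Module's white marks (top crop, 133–182 px) are centred between the rails (120–197 px), and yaw is square. Next I lower it.

>>> jog_arm --steps '[[[220,-0.006,0.007,0.04,0,0,0],[220,-0.006,0.007,0.08,0,0,0],[220,-0.006,0.007,0.12,0,0,0],[220,-0.006,0.007,0.15,0,0,0],[220,-0.006,0.007,0.18,0,0,0],[220,-0.006,0.007,0.2,0,0,0],[220,-0.006,0.007,0.21,0,0,0],[220,-0.006,0.007,0.22,0,0,0]]]'

```text
t: 6.0
eef_pos: [0.547, 0.1343, 0.0364]
ee_rot: [3.142, 0.0, -3.141]
force: [0.0, -0.1, -0.9]
width: 0.0524
gripper_force: 19.9
```

>>> jog_arm --steps '[[[220,0,0,0.006,0,0,0],[220,0,0,0.012,0,0,0],[220,0,0,0.018,0,0,0],[220,0,0,0.024,0,0,0],[220,0,0,0.028,0,0,0],[220,0,0,0.028,0,0,0]]]'

```text
t: 6.6
eef_pos: [0.5468, 0.1342, 0.0295]
ee_rot: [-3.142, -0.0, -3.142]
force: [0.1, 0.3, -1.4]
width: 0.0527
gripper_force: 19.9
```

>>> jog_arm --steps '[[[220,0,0,0.003,0,0,0],[220,0,0,0.006,0,0,0],[220,0,0,0.009,0,0,0],[220,0,0,0.011,0,0,0],[220,0,0,0.011,0,0,0]]]'

```text
t: 7.1
eef_pos: [0.5468, 0.1342, 0.0268]
ee_rot: [-3.142, -0.0, -3.141]
force: [0.4, -0.3, -2.1]
width: 0.0526
gripper_force: 19.9
```

>>> jog_arm --steps '[[[220,0,0,0.002,0,0,0],[220,0,0,0.004,0,0,0],[220,0,0,0.004,0,0,0]]]'

```text
t: 7.4
eef_pos: [0.5469, 0.1343, 0.0267]
ee_rot: [3.142, 0.0, -3.141]
force: [-3.2, 0.0, 7.7]
width: 0.0523
gripper_force: 19.9
```

>>> jog_arm --steps '[[[220,0,0,0.002,0,0,0],[220,0,0,0.004,0,0,0],[220,0,0,0.004,0,0,0]]]'

```text
t: 7.7
eef_pos: [0.5469, 0.1343, 0.0267]
ee_rot: [3.142, 0.001, -3.141]
force: [-7.5, -0.2, 17.7]
width: 0.0525
gripper_force: 19.9
```

Contact is made: the module is on the bed at the expected height. I'll relieve the downforce, then briefly release and re-grip so it sits flat.

>>> jog_arm --steps '[[[220,0,0,-0.005,0,0,0],[220,0,0,-0.006,0,0,0],[85,0,0,-0.006,0,0,0],[85,0,0,-0.006,0,0,0],[85,0,0,-0.006,0,0,0]]]'

```text
t: 8.2
eef_pos: [0.5468, 0.1342, 0.0261]
ee_rot: [-3.141, -0.0, -3.142]
force: [0.4, 0.3, -0.1]
width: 0.0581
gripper_force: 0.0
```

>>> jog_arm --steps '[[[220,0,0,0,0,0,0],[220,0,0,0,0,0,0],[220,0,0,0,0,0,0],[220,0,0,0,0,0,0],[220,0,0,0,0,0,0]]]'

```text
t: 8.7
eef_pos: [0.5467, 0.1342, 0.0262]
ee_rot: [-3.141, -0.0, -3.142]
force: [0.0, 0.6, -2.1]
width: 0.0527
gripper_force: 19.9
```

```bash
python3 mv.py .5995 .134 .0267 3.14159;  python3 - <<'E'
from h import *
ims=[]
for nm,z in(('top',(250,140,350,260)),('scene',(240,120,360,270))):
    f=grab(nm);im=cv2.convertScaleAbs(cv2.cvtColor(f['color'],cv2.COLOR_RGB2BGR)[z[1]:z[3],z[0]:z[2]],alpha=1.3,beta=15)
    ims.append(cv2.copyMakeBorder(cv2.resize(im,None,fx=3.6,fy=3.6,interpolation=cv2.INTER_CUBIC),0,540-int(im.shape[0]*3.6),0,0,0))
cv2.imwrite('pics/bay.png',np.hstack(ims))
E
```

```text
shift [-0.211 -0.001 -0.002] turn [-0. -0.  0.]
[0.5467 0.1342 0.0262] [-3.1415e+00 -3.0000e-04 -3.1416e+00] [ 0.04  0.56 -2.12] 0.0527095658711833 19.922507107257843 8.7 [ 0.59  0.39 -0.47 -0.   -0.71 -2.16]
```

View pics/bay.png

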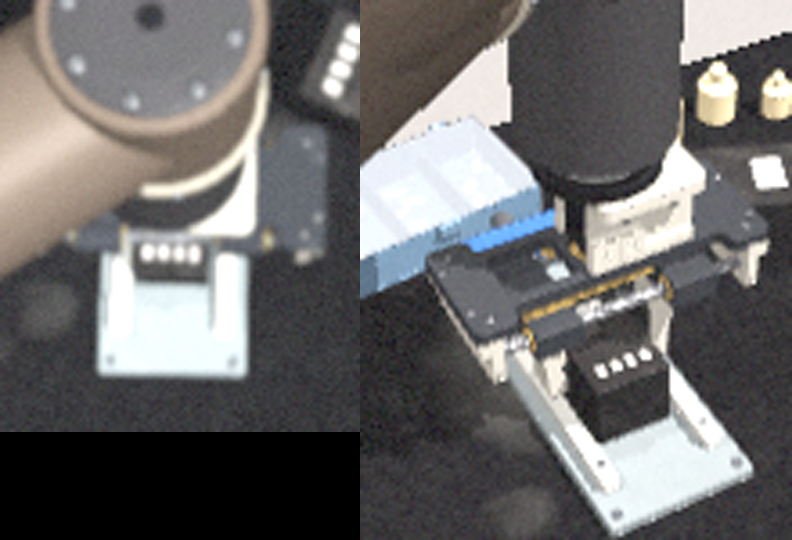

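The module sits flat between the rails in the bay (crop: marks at 145–195, rails at 120 and 222). Next I slide it, slowing before the plunger.

>>> jog_arm --steps '[[[220,-0.02,0,0,0,0,0],[220,-0.045,0,0,0,0,0],[220,-0.07,0,0,0,0,0],[220,-0.095,0,0,0,0,0],[220,-0.12,0,0,0,0,0],[220,-0.145,0,0,0,0,0],[220,-0.16,0,0,0,0,0],[220,-0.17,0,0,0,0,0]]]'

```text
t: 9.6
eef_pos: [0.5897, 0.1342, 0.0262]
ee_rot: [-3.142, -0.0, 3.141]
force: [0.0, -0.5, -1.1]
width: 0.0523
gripper_force: 19.9
```

>>> jog_arm --steps '[[[220,-0.006,0,0,0,0,0],[220,-0.012,0,0,0,0,0],[220,-0.018,0,0,0,0,0],[220,-0.024,0,0,0,0,0],[220,-0.03,0,0,0,0,0],[220,-0.036,0,0,0,0,0],[220,-0.042,0,0,0,0,0],[220,-0.048,0,0,0,0,0]]]'

```text
t: 10.4
eef_pos: [0.6014, 0.1343, 0.0263]
ee_rot: [-3.142, -0.0, -3.141]
force: [-0.3, -0.4, -1.1]
width: 0.0526
gripper_force: 19.9
```

>>> jog_arm --steps '[[[220,-0.004,0,0,0,0,0],[220,-0.008,0,0,0,0,0],[220,-0.012,0,0,0,0,0],[220,-0.016,0,0,0,0,0],[220,-0.02,0,0,0,0,0],[220,-0.024,0,0,0,0,0],[220,-0.028,0,0,0,0,0],[220,-0.032,0,0,0,0,0]]]'

```text
t: 11.2
eef_pos: [0.6091, 0.1342, 0.0262]
ee_rot: [-3.141, -0.001, -3.142]
force: [-4.0, 0.3, -0.2]
width: 0.0524
gripper_force: 19.9
```

>>> jog_arm --steps '[[[220,-0.003,0,0,0,0,0],[220,-0.006,0,0,0,0,0],[220,-0.009,0,0,0,0,0],[220,-0.012,0,0,0,0,0],[220,-0.012,0,0,0,0,0]]]'

```text
t: 11.7
eef_pos: [0.6122, 0.1341, 0.0262]
ee_rot: [-3.141, -0.0, -3.142]
force: [-5.1, 0.9, -0.2]
width: 0.0524
gripper_force: 19.9
```

>>> jog_arm --steps '[[[220,-0.002,0,0,0,0,0],[220,-0.004,0,0,0,0,0],[220,-0.006,0,0,0,0,0],[220,-0.008,0,0,0,0,0],[220,-0.01,0,0,0,0,0],[220,-0.01,0,0,0,0,0]]]'

```text
t: 12.3
eef_pos: [0.6145, 0.1341, 0.0262]
ee_rot: [-3.141, -0.001, 3.142]
force: [-5.2, 0.9, 0.5]
width: 0.0528
gripper_force: 19.9
```

>>> jog_arm --steps '[[[220,-0.002,0,0,0,0,0],[220,-0.004,0,0,0,0,0],[220,-0.004,0,0,0,0,0]]]'

```text
t: 12.6
eef_pos: [0.6154, 0.1341, 0.0262]
ee_rot: [-3.141, -0.001, -3.142]
force: [-6.4, 0.5, 0.7]
width: 0.0523
gripper_force: 19.9
```

>>> jog_arm --steps '[[[220,-0.002,0,0,0,0,0],[220,-0.004,0,0,0,0,0],[220,-0.004,0,0,0,0,0]]]'

```text
t: 12.9
eef_pos: [0.6157, 0.1341, 0.0262]
ee_rot: [-3.141, -0.002, -3.142]
force: [-9.2, 2.2, 3.3]
width: 0.0525
gripper_force: 19.9
```

>>> jog_arm --steps '[[[220,-0.002,0,0,0,0,0],[220,-0.004,0,0,0,0,0],[220,-0.004,0,0,0,0,0]]]'

```text
t: 13.2
eef_pos: [0.6158, 0.134, 0.0262]
ee_rot: [-3.141, -0.003, -3.141]
force: [-11.5, 2.1, 5.0]
width: 0.0526
gripper_force: 19.9
```

>>> jog_arm --steps '[[[220,-0.002,0,0,0,0,0],[220,-0.004,0,0,0,0,0],[220,-0.004,0,0,0,0,0],[220,-0.004,0,0,0,0,0]]]'

```text
t: 13.6
eef_pos: [0.6161, 0.1337, 0.0261]
ee_rot: [-3.14, -0.004, 3.142]
force: [-14.6, 1.9, 7.6]
width: 0.0526
gripper_force: 20.0
```

```bash
python3 - <<'E'
from h import *
for i in range(4):
    s=arm.get_state();print(np.round(s['eef_pos'],5),np.round(s['ee_rot'],4),np.round(s['force'],2),np.round(s['moment'],3));f=grab('scene')
ims=[]
for nm,z in(('top',(250,120,350,260)),('scene',(240,120,360,270))):
    f=grab(nm);im=cv2.convertScaleAbs(cv2.cvtColor(f['color'],cv2.COLOR_RGB2BGR)[z[1]:z[3],z[0]:z[2]],alpha=1.3,beta=15)
    ims.append(cv2.copyMakeBorder(cv2.resize(im,None,fx=3.6,fy=3.6,interpolation=cv2.INTER_CUBIC),0,540-int(im.shape[0]*3.6),0,0,0))
cv2.imwrite('pics/home.png',np.hstack(ims))
E
```

```text
[0.61611 0.1337  0.02613] [-3.1403 -0.0045  3.1415] [-14.65   1.9    7.64] [0.897 5.043 0.233]
[0.61608 0.13371 0.0261 ] [-3.1403 -0.0045  3.1416] [-13.78   2.6    7.51] [0.852 5.045 0.183]
[0.61613 0.13369 0.02615] [-3.1404 -0.0044  3.1415] [-14.99   2.54   7.22] [0.881 5.02  0.198]
[0.61612 0.13371 0.02614] [-3.1404 -0.0044  3.1415] [-14.31   1.79   8.75] [0.885 5.17  0.167]
```

View pics/home.png

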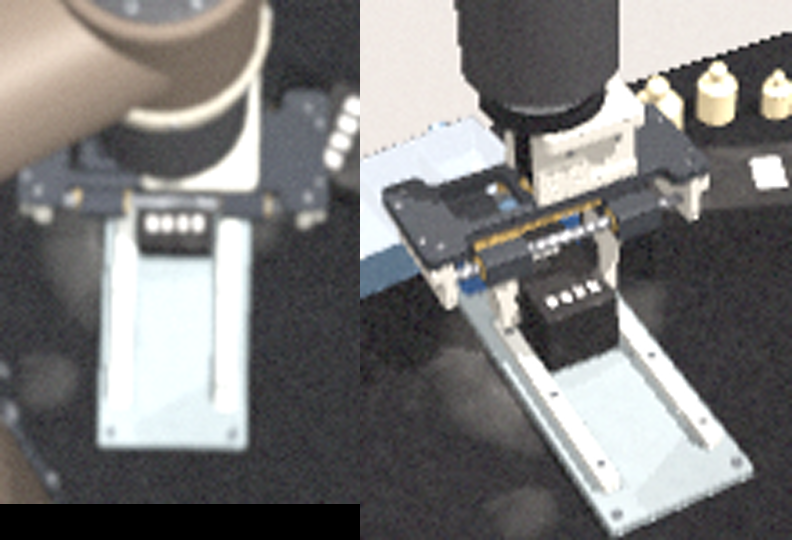

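Home contact is reached: the advance stalled at x=0.616 as force rose, matching the expected 0.6165. I'll ease to a lighter push and trim yaw slightly against the small residual moment.

>>> jog_arm --steps '[[[220,0.002,0,0,0,0,-0.005],[220,0.003,0,0,0,0,-0.01],[220,0.003,0,0,0,0,-0.01],[220,0.003,0,0,0,0,-0.01]]]'

```text
t: 14.3
eef_pos: [0.6161, 0.1334, 0.0261]
ee_rot: [-3.14, -0.003, -3.134]
force: [-10.6, -0.6, 4.7]
width: 0.0523
gripper_force: 20.0
```

```bash
python3 - <<'E'
from h import *
for i in range(4):
    s=arm.get_state();print(s['t'],np.round(s['eef_pos'],5),np.round(s['ee_rot'],4),np.round(s['force'],2),np.round(s['moment'],3));f=grab('scene')
E
```

```text
14.3 [0.61613 0.13345 0.02613] [-3.1404 -0.0034 -3.1342] [-10.61  -0.57   4.73] [ 0.013  3.817 -0.079]
14.35 [0.61612 0.13347 0.02609] [-3.1403 -0.0034 -3.1342] [-10.62   0.42   5.15] [ 0.075  3.843 -0.044]
14.4 [0.61613 0.13348 0.0261 ] [-3.1403 -0.0034 -3.1342] [-11.99   0.1    4.58] [ 0.068  3.836 -0.065]
14.45 [0.61615 0.13348 0.02613] [-3.1404 -0.0033 -3.1342] [-10.98   0.45   4.82] [ 0.104  3.805 -0.065]
```

>>> jog_arm --steps '[[[220,0,0,0,0,0,0.002],[220,0,0,0,0,0,0.002],[220,0,0,0,0,0,0.002],[220,0,0,0,0,0,0.002],[220,0,0,0,0,0,0.002]]]'

```text
t: 15.0
eef_pos: [0.6161, 0.1335, 0.0261]
ee_rot: [-3.14, -0.003, -3.136]
force: [-10.5, 0.9, 4.9]
width: 0.0523
gripper_force: 20.0
```

```bash
python3 - <<'E'
from h import *
s=arm.get_state();print(s['t'],np.round(s['eef_pos'],5),np.round(s['ee_rot'],4),np.round(s['force'],2),np.round(s['moment'],3),s['width'])
if -16<s['force'][0]<-8: print(arm.job_done())
E
```

```text
15.0 [0.61615 0.13353 0.02611] [-3.1404 -0.0033 -3.1357] [-10.52   0.91   4.94] [0.087 3.851 0.017] 0.05225577047578174
the job is handed in; nothing more can be done
None
```

I set the smallest black module in the nest bay, slid it home onto the brass stop pads, and handed the job in at 15 s with it still gripped and pressed there at about 10.5 N; I saw no disturbance to the vials or weights but did not check them in a final picture.

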